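# Line the fired pots up by height on the ware board

### The job

Line the four unglazed pots up by height on the ware board, one upright in the middle of each white plaster disc: the shortest on the disc beside the square kiln post, then each next taller one in turn, the tallest at the far end. The tumbler stands nested in the low dish: lift it out without bringing the dish up with it. Set every pot down gently, without dropping it.

Things in the scene. Friction and masses are not known exactly. Their poses are not given: they have to be found in the camera images.
- dish_mid (a point): the low dish, shortest of the four pots: 36 mm high, outside diameter 66 mm from 10 mm up to the rim and 58 mm at the foot, inner floor 6 mm above its underside, 130 g or so; pale buff fired clay, round, open-topped, wall 5 mm, upright; point: on its axis, half-way up; z along the axis (18 mm above its underside). Stands on the table at the start with the tumbler standing loose inside it
- cup_mid (a point): the cup, second shortest: 60 mm high, outside diameter 60 mm (52 mm at the foot), 180 g or so; pale buff fired clay, round, open-topped, wall 5 mm, upright; point: on its axis, half-way up; z along the axis (30 mm above its underside). Stands on the table at the start
- tumbler_mid (a point): the narrow tumbler, third in height: 86 mm high, outside diameter 46 mm at the rim narrowing to 44 mm at 12 mm up and 38 mm at the foot, 160 g or so; pale buff fired clay, round, open-topped, wall 5 mm, upright; point: on its axis, half-way up; z along the axis (43 mm above its underside). At the start it stands loose on the inner floor of the dish, 6 mm above the table, 56 mm of it above the dish's rim, 5 mm of play all round
- vase_mid (a point): the tall cylinder vase, tallest: 112 mm high, outside diameter 54 mm (46 mm at the foot), 260 g or so; pale buff fired clay, round, open-topped, wall 5 mm, upright; point: on its axis, half-way up; z along the axis (56 mm above its underside). Stands on the table at the start
- disc1_top (a point): one of four alike white plaster discs in a row along a wooden ware board (470 by 105 mm, 12 mm thick, fixed): this one is at the end of the row that is to the robot's left (+y). Diameter 66 mm, 5 mm thick, fixed; the discs are about 90 mm apart, a little out of line. The point is the centre of its top face, 17 mm above the table; z up, y along the board to the robot's left
- disc2_top (a point): one of four alike white plaster discs in a row along a wooden ware board (470 by 105 mm, 12 mm thick, fixed): this one is second from the robot's left (+y). Diameter 66 mm, 5 mm thick, fixed; the discs are about 90 mm apart, a little out of line. The point is the centre of its top face, 17 mm above the table; z up, y along the board to the robot's left
- disc3_top (a point): one of four alike white plaster discs in a row along a wooden ware board (470 by 105 mm, 12 mm thick, fixed): this one is third from the robot's left (+y). Diameter 66 mm, 5 mm thick, fixed; the discs are about 90 mm apart, a little out of line. The point is the centre of its top face, 17 mm above the table; z up, y along the board to the robot's left
- disc4_top (a point): one of four alike white plaster discs in a row along a wooden ware board (470 by 105 mm, 12 mm thick, fixed): this one is at the end of the row that is to the robot's right (-y). Diameter 66 mm, 5 mm thick, fixed; the discs are about 90 mm apart, a little out of line. The point is the centre of its top face, 17 mm above the table; z up, y along the board to the robot's left
- post_mid (a point): the square kiln post, a brick-coloured upright block 34 by 34 by 60 mm, fixed on the ware board at one end of the row, about 70 mm beyond the last disc; it may be at either end (at the other end lies a small flat white three-armed kiln stilt). The point is the block's centre, 30 mm above the board's top
There are look-alikes about, which are no part of the job. What is shaped like the part that bears vase_mid but green or pink is not meant. Leave any green or yellow look-alike of the part that bears tumbler_mid alone.

How it is judged:
By the outcome, as a careful person would: the job done as asked, in the order asked, and still so for the second after the job is handed in, with the robot touching nothing.
It also fails if it takes over 122 s, if anything falls off the work surface, if the arm or the gripper's body presses on something with over 40 N, if the wrist force passes 120 N, or if a joint passes its speed limit or range.

### The arm

A 6-joint arm with a two-finger parallel gripper is mounted at the origin on the work surface. World frame = base frame: x ahead of the robot, y to its left, z up, the work surface at z = 0. Lengths are in m, angles in rad, forces in N, time in s.
With the tool pointing down it reaches from about 0.375 to 0.9 m from the base axis. Payload 3.1 kg.
Tool frame: the origin (TCP) lies at the very end of the fingers, on their centre line; the grasp point (between the pads) lies 19 mm behind it; z points along the fingers, y is the direction in which the jaws open and shut (so a half turn about z gives the same grasp; the last joint's range is limited). The gripper opens to 87 mm and grips with 3 to 60 N. Pads are 19 mm wide; open, the fingers measure 117 mm over their backs; the gripper's body (75 mm by 190 mm) begins 51 mm behind the grasp point.
Start: joints at [0.989, 0.527, 1.433, -0, 1.181, -0.178], TCP at [0.246, 0.575, 0.223] pointing down, gripper open.
Joint ranges: [-3.08, 3.08], [-0.75, 2.2], [0.22, 2.44], [-1.43, 4.57], [0, 2.65], [-2.85, 2.85]. Speed limits (rad/s): [2.79, 2.79, 3.14, 3.14, 3.14, 3.14].

### API

Orientations are given as a unit quaternion [x, y, z, w].
In Python, from rig import robot gives the robot as it stands.
- The arm moves only by the tool arm_command, never from a script. Its argument "targets" is a list of rows, each a list of 5 numbers: the shift along the tool's x, y, z in cm, then the turn about the tool's z in rad, then the finger opening in cm, from 0 to 8.7. In form: [[dx, dy, dz, spin, hand], ...]. A call has 1 to 5 rows; each row is the pose to reach, as a shift and turn from the pose commanded when the call began, along the tool's axes at that moment; what a row does not reach only later rows make up. A row lasts 1/8 s, in which the tool goes at most 62.5 mm and 10.7 degrees, less where a joint would pass 70% of its speed; a pose out of reach is approached as far as the arm can. A call with a gripper value outside its range is refused whole. The fingers move at their own pace and stop on an object; "newtons" is the grip in N (left out, the last holds). Time passes only in rows, so rows that repeat a pose let the fingers close. It gives the time, the measured TCP pose, the force and the opening at its end, in the units of the state.
- robot.get_obs(): the state, without advancing time (a new reading comes with each control period).
- robot.camera(name): name is "scene" or "top"; returns (picture, depth): 400x640x3 uint8, red, green, blue; 400x640 float32, m along the optical axis (not along the pixel's ray), 0 where there is no reading.
- robot.camera_model(name): a dict with "mtx" (3x3 intrinsics, pixels), "k1" (the pictures are not rectified: a ray, as slopes to the right and down, at radius r is drawn at 1 + k1 r^2 times it, then the intrinsics apply), "extrinsics" (4x4, takes a point from world to camera coordinates). Camera axes: x right, y up, looking along -z (the intrinsics and any distortion apply to the point x, -y, -z); pixel columns grow to the right and rows downward; lengths in m; the calibration is good to about 2 mm. A picture is of the moment at which its call begins. camera_model takes no time and is no camera call.
- robot.hand_in(): hands the job in, once; it reports no verdict.
The state is a dict: "time": time; "q": joint angles; "joint_velocities": joint speeds; "joint_torque": joint torques, N m; "position": TCP position; "tool_rot": TCP orientation; "ft_force": force on the tool from outside, world axes, zero at the start; "moment": the same for the moment, N m; "grip_width": finger opening in m.
Only numpy, scipy, OpenCV 4.12 (cv2) and the standard library are available. Lean on these libraries where they do the work, as an engineer would, in place of code of your own. Each camera call takes 0.05 s, during which the arm holds its last target.

## Working session

There is one attempt and no reset: what is moved stays moved. The work goes in short steps, Python scripts to look and compute and a tool call to move; the robot and the scene stay as the last step left them, time stands still between calls to the robot, and variables do not carry over. Pictures are saved under pics/ and viewed, and the job is handed in when it is done.

Besides the shell and the picture viewer there is one more tool, called after ">>>" by a JSON object that holds its "fn" and its "kwargs". arm_command: Moves the arm, as the interface text tells. Its arguments: {"type":"object","properties":{"targets":{"type":"array","items":{"type":"array","items":{"type":"number"}}},"newtons":{"type":"number"}},"required":["targets"]}

```bash
ls; mkdir -p pics; python3 - <<'E'
from rig import robot
import cv2, numpy as np
o=robot.get_obs(); print(o)
for n in("scene","top"):
    p,d=robot.camera(n); np.savez(f"{n}0.npz",p=p,d=d); cv2.imwrite(f"pics/{n}0.png",p[:,:,::-1]); m=robot.camera_model(n); print(n,m)
E
```

```text
pics
{'time': 0.0, 'q': array([ 9.88483848e-01,  5.28467609e-01,  1.43394950e+00,  1.61013741e-05,
        1.18138166e+00, -1.78511488e-01]), 'joint_velocities': array([ 0.00142012, -0.00105816,  0.00042364, -0.0026832 ,  0.00172463,
        0.00033523]), 'joint_torque': array([-1.65783540e-04, -4.40053332e+01, -1.76590651e+01,  6.33148570e-02,
        5.84352377e-02, -1.62043771e-04]), 'position': array([0.24512628, 0.57410391, 0.22155574]), 'tool_rot': array([ 2.00534463e-01,  9.79686027e-01, -1.02143795e-03, -4.16481081e-04]), 'ft_force': array([-0.68764294, -0.17599153, -0.29698689]), 'moment': array([0.01401659, 0.00692909, 0.04414092]), 'grip_width': 0.08721378377709169}
scene {'mtx': array([[367.65672204,   0.        , 316.42034185],
       [  0.        , 367.65672204, 200.66473386],
       [  0.        ,   0.        ,   1.        ]]), 'k1': 0.0036003853956985328, 'extrinsics': array([[ 0.12269249,  0.9922394 , -0.02018745, -0.04634308],
       [-0.73132566,  0.10414334,  0.67403037,  0.32596614],
       [ 0.67090188, -0.06793486,  0.73842774, -1.30903989],
       [ 0.        ,  0.        ,  0.        ,  1.        ]])}
top {'mtx': array([[431.35754374,   0.        , 321.74363405],
       [  0.        , 431.35754374, 197.20950626],
       [  0.        ,   0.        ,   1.        ]]), 'k1': -0.012998040599192422, 'extrinsics': array([[ 0.00366385, -0.99984924, -0.01697257, -0.01531479],
       [ 0.99314133,  0.00165474,  0.11690835, -0.50473123],
       [-0.11686264, -0.0172845 ,  0.99299767, -1.12365667],
       [ 0.        ,  0.        ,  0.        ,  1.        ]])}
```

View pics/scene0.png

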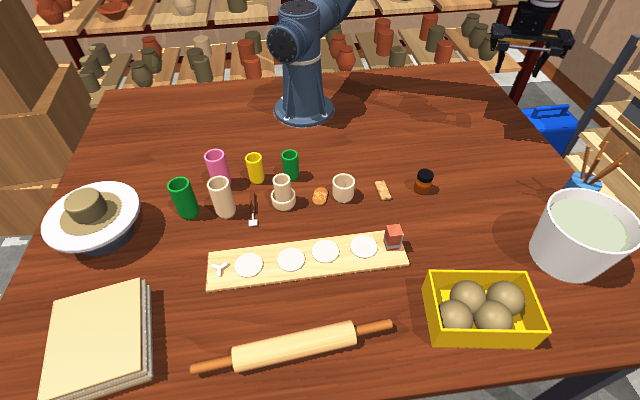

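View pics/top0.png

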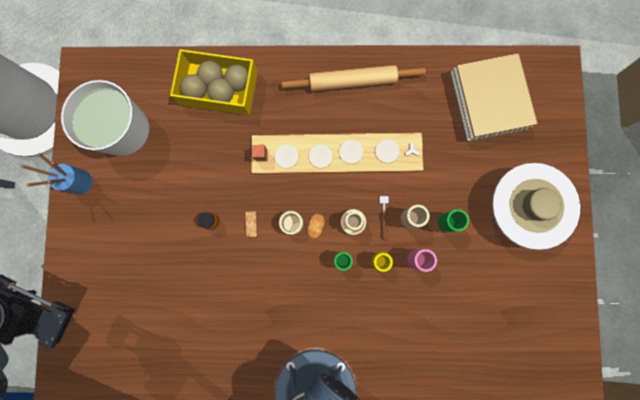

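```bash
cat > h.py <<'E'
import numpy as np, cv2
from rig import robot
def ray(n,uv):
    m=robot.camera_model(n);K=m['mtx'];E=np.array(m['extrinsics'])
    uv=np.atleast_2d(np.asarray(uv,float))
    d=(uv-[K[0,2],K[1,2]])/[K[0,0],K[1,1]]
    r=d.copy()
    for _ in range(5): r=d/(1+m['k1']*(r**2).sum(1,keepdims=True))
    c=np.c_[r[:,0],-r[:,1],-np.ones(len(r))]
    R=E[:3,:3];t=E[:3,3]
    return -R.T@t, c@R
def plane(n,uv,z):
    o,d=ray(n,uv); s=(z-o[2])/d[:,2]
    return o+d*s[:,None]
def cloud(n,d):
    h,w=d.shape;u,v=np.meshgrid(np.arange(w),np.arange(h))
    o,r=ray(n,np.c_[u.ravel(),v.ravel()])
    P=o+r*d.ravel()[:,None]; P[d.ravel()<=0]=np.nan
    return P.reshape(h,w,3)
def proj(n,P):
    m=robot.camera_model(n);K=m['mtx'];E=np.array(m['extrinsics'])
    P=np.atleast_2d(P);c=P@E[:3,:3].T+E[:3,3]
    r=np.c_[c[:,0],-c[:,1]]/-c[:,2:3]; r=r*(1+m['k1']*(r**2).sum(1,keepdims=True))
    return r*[K[0,0],K[1,1]]+[K[0,2],K[1,2]]
E
python3 - <<'E'
from h import *
t=np.load('top0.npz');s=np.load('scene0.npz')
a=cv2.resize(t['p'][120:290,230:480],None,fx=3.2,fy=3.2,interpolation=cv2.INTER_CUBIC)
cv2.imwrite('pics/topz.png',a[:,:,::-1])
a=cv2.resize(s['p'][140:300,160:420],None,fx=3,fy=3,interpolation=cv2.INTER_CUBIC)
cv2.imwrite('pics/scz.png',a[:,:,::-1])
P=cloud('top',t['d'])
for u,v in [(320,156),(351,152),(300,240),(260,152),(385,155)]: print(u,v,P[v,u].round(4))
E
```

```text
320 156 [ 0.6201 -0.0085  0.015 ]
351 152 [ 0.6317 -0.0935  0.0132]
300 240 [ 0.3913  0.0453 -0.0023]
260 152 [0.6193 0.1478 0.0681]
385 155 [ 0.6234 -0.1865  0.0126]
```

View pics/topz.png

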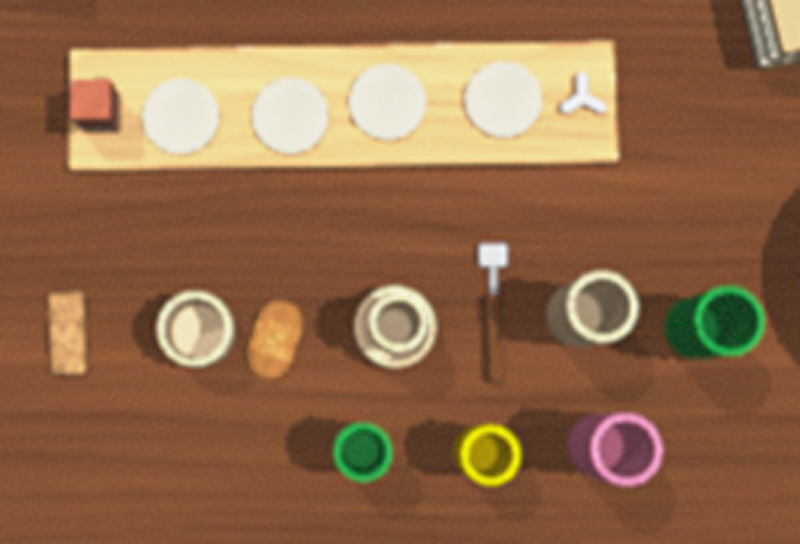

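View pics/scz.png

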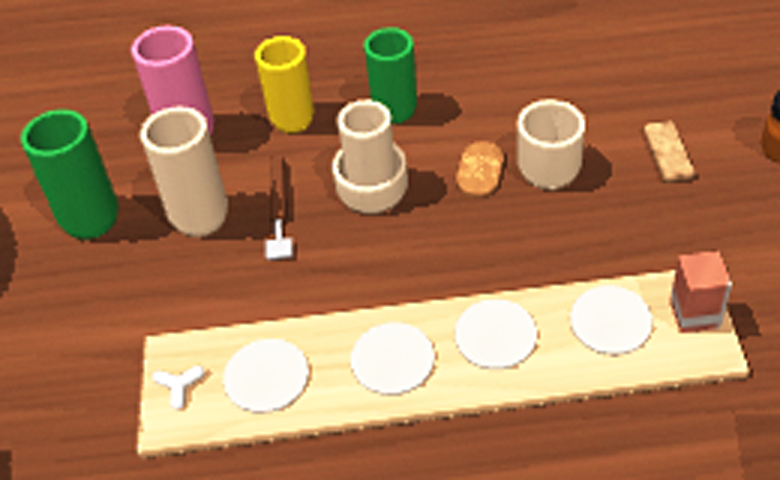

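```bash
cat > m.py <<'E'
from h import *
def discs(n,p,z=0.017):
    hsv=cv2.cvtColor(p,cv2.COLOR_RGB2HSV)
    m=((hsv[...,1]<45)&(hsv[...,2]>180)).astype(np.uint8)
    cs,_=cv2.findContours(m,cv2.RETR_EXTERNAL,cv2.CHAIN_APPROX_NONE)
    out=[]
    for c in cs:
        if cv2.contourArea(c)<150: continue
        W=plane(n,c[:,0,:],z)[:,:2]
        if not(0.5<W[:,0].mean()<0.72 and abs(W[:,1].mean())<0.3): continue
        (x,y),(a,b),_=cv2.fitEllipse((W*1000).astype(np.float32))
        out.append((round(x),round(y,1),round(x,1),round(a,1),round(b,1)))
    return sorted(out,key=lambda r:-r[1])
E
python3 - <<'E'
from m import *
for n in('top','scene'):
    z=np.load(n+'0.npz')
    for r in discs(n,z['p']): print(n,r)
    P=cloud(n,z['d']); p=z['p']; hsv=cv2.cvtColor(p,cv2.COLOR_RGB2HSV)
    pale=(hsv[...,1]<110)&(hsv[...,2]>70)
    for nm,c,h in [('cup',(.44,.07),.060),('dish',(.44,-.09),.036),('tumb',(.44,-.09),.092),('vase',(.45,-.25),.112)]:
        near=(np.hypot(P[...,0]-c[0],P[...,1]-c[1])<.07)&(P[...,0]<.52)&pale
        mm=near&(abs(P[...,2]-h+.002)<.006)
        print(n,nm,near.sum(),mm.sum(),'maxz',np.nanpercentile(P[near][:,2],[50,95,99]).round(4))
        if mm.sum()<6: continue
        v,u=np.nonzero(mm); W=plane(n,np.c_[u,v],h)[:,:2]*1000
        (cx,cy),r=cv2.minEnclosingCircle(W.astype(np.float32)); A=np.c_[W,np.ones(len(W))]; s=np.linalg.lstsq(A,(W**2).sum(1),rcond=None)[0]
        print('   enc',round(cx,1),round(cy,1),round(r,1),'algfit',(s[:2]/2).round(1),round(np.sqrt(s[2]+(s[:2]**2).sum()/4),1))
    # post
    post=(hsv[...,1]>110)&(hsv[...,1]<210)&(hsv[...,0]<9)&(P[...,2]>.06)&(abs(P[...,0]-.62)<.06)&(P[...,1]>.08)&(P[...,1]<.25)
    print('post',post.sum(),np.nanmean(P[post],0).round(4))
E
```

```text
top (620, 84.8, 620.2, 61.8, 62.4)
top (621, -9.2, 620.9, 61.3, 62.1)
top (633, -92.2, 632.9, 61.5, 62.6)
top (635, -191.2, 634.6, 61.0, 62.2)
top cup 500 133 maxz [0.0073 0.0604 0.0625]
   enc 435.0 67.1 29.6 algfit [434.9  67.1] 27.2
top dish 564 150 maxz [0.0317 0.0923 0.0939]
   enc 438.6 -96.0 32.8 algfit [438.7 -96.2] 29.8
top tumb 564 106 maxz [0.0317 0.0923 0.0939]
   enc 438.9 -95.7 22.7 algfit [438.7 -95.5] 20.4
top vase 565 143 maxz [0.0601 0.1118 0.1137]
   enc 449.7 -250.5 27.5 algfit [ 449.8 -250.8] 24.5
post 158 [0.6203 0.1524 0.0707]
scene (622, 83.7, 621.7, 62.4, 65.1)
scene (623, -9.8, 622.8, 62.8, 64.5)
scene (634, -93.2, 634.3, 63.1, 64.1)
scene (637, -191.9, 636.7, 63.2, 64.5)
scene cup 547 155 maxz [0.0401 0.0596 0.0607]
   enc 441.8 64.6 34.0 algfit [440.9  65.2] 27.5
scene dish 709 165 maxz [0.0501 0.0917 0.0931]
   enc 445.9 -98.0 34.3 algfit [444.8 -98. ] 27.4
scene tumb 709 130 maxz [0.0501 0.0917 0.0931]
   enc 445.1 -96.1 26.2 algfit [444.9 -96.9] 20.6
scene vase 855 168 maxz [0.0801 0.1119 0.1133]
   enc 455.5 -251.3 30.2 algfit [ 455.8 -251.6] 24.4
post 172 [0.6261 0.1489 0.0695]
```

```bash
cat > go.py <<'E'
import sys
from h import *
from scipy.spatial.transform import Rotation as R
# usage: go.py x y z psi_deg -> tool shift in cm and spin from the measured pose
def main(a):
    o=robot.get_obs(); p=o['position']; M=R.from_quat(o['tool_rot']).as_matrix()
    psi=np.degrees(np.arctan2(M[1,1],M[0,1])); 
    d=M.T@(np.array(a[:3])-p)*100
    ds=(psi-a[3]+90)%180-90
    print('t',round(o['time'],2),'pos',p.round(4),'psi',round(psi,2),'tilt z',M[:,2].round(4),'w',round(o['grip_width'],4),'F',o['ft_force'].round(2))
    print('shift cm',d.round(2),'spin',round(np.radians(ds),3))
if __name__=='__main__': main([float(v) for v in sys.argv[1:]])
E
python3 go.py .439 -.096 .25 0
python3 - <<'E'
from m import *
z=np.load('top0.npz');P=cloud('top',z['d'])
for n,(u,v) in dict(greenT=(343,260),yel=(383,262),pink=(425,260),greenV=(457,220),sponge=(316,225),tool=(384,215),box=(255,60),bucket=(100,85)).items(): print(n,np.nanmax(P[v-14:v+14,u-14:u+14,2]).round(3),plane('top',[u,v],.09).round(3),plane('top',[u,v],.01).round(3))
E
```

```text
t 0.1 pos [0.2452 0.5742 0.2217] psi 66.86 tilt z [-0.001  -0.0016 -1.    ] w 0.087 F [-0.12 -0.31 -0.71]
shift cm [-44.15 -54.02  -2.74] spin 1.167
greenT 0.089 [[ 0.34  -0.068  0.09 ]] [[ 0.338 -0.071  0.01 ]]
yel 0.09 [[ 0.336 -0.168  0.09 ]] [[ 0.333 -0.178  0.01 ]]
pink 0.116 [[ 0.341 -0.272  0.09 ]] [[ 0.339 -0.289  0.01 ]]
greenV 0.115 [[ 0.441 -0.354  0.09 ]] [[ 0.446 -0.378  0.01 ]]
sponge 0.043 [[ 0.427 -0.001  0.09 ]] [[0.432 0.002 0.01 ]]
tool 0.015 [[ 0.453 -0.172  0.09 ]] [[ 0.459 -0.182  0.01 ]]
box 0.085 [[0.862 0.163 0.09 ]] [[0.899 0.177 0.01 ]]
bucket 0.141 [[0.796 0.573 0.09 ]] [[0.827 0.618 0.01 ]]
```

>>> {"fn": "arm_command", "kwargs": {"targets": [[-22,-27,-1.4,0.8,8.7],[-22,-27,-1.4,0.8,8.7],[-22,-27,-1.4,0.8,8.7],[-22,-27,-1.4,0.8,8.7],[-22,-27,-1.4,0.8,8.7]]}}

```text
time: 0.72
position: [0.332, 0.2728, 0.2351]
tool_rot: [0.567, 0.824, 0.0, 0.0]
ft_force: [0.7, 0.0, 0.2]
grip_width: 0.087
```

```bash
python3 go.py .439 -.096 .25 0
```

```text
t 0.72 pos [0.332  0.2728 0.2351] psi 20.93 tilt z [ 3.e-04 -1.e-04 -1.e+00] w 0.087 F [0.7  0.04 0.25]
shift cm [-38.27  -3.18  -1.49] spin 0.365
```

>>> {"fn": "arm_command", "kwargs": {"targets": [[-35,-3,-1.4,0.36,8.7],[-35,-3,-1.4,0.36,8.7],[-35,-3,-1.4,0.36,8.7],[-35,-3,-1.4,0.36,8.7],[-35,-3,-1.4,0.36,8.7]]}}

```text
time: 1.35
position: [0.4187, -0.0274, 0.2476]
tool_rot: [0.705, 0.709, 0.0, 0.0]
ft_force: [0.7, 0.4, 1.0]
grip_width: 0.087
```

>>> {"fn": "arm_command", "kwargs": {"targets": [[0,0,0,0,8.7],[0,0,0,0,8.7]]}}

```text
time: 1.6
position: [0.4177, -0.0251, 0.2471]
tool_rot: [0.705, 0.709, -0.0, -0.001]
ft_force: [0.5, 0.0, -0.3]
grip_width: 0.0869
```

```bash
python3 go.py .439 -.096 .16 0
```

```text
t 1.6 pos [ 0.4177 -0.0251  0.2471] psi 0.33 tilt z [-0.0018  0.001  -1.    ] w 0.0869 F [ 0.53  0.04 -0.27]
shift cm [-7.11  2.11  8.7 ] spin 0.006
```

>>> {"fn": "arm_command", "kwargs": {"targets": [[-7.1,2.1,4,0.006,8.7],[-7.1,2.1,4,0.006,8.7],[-7.1,2.1,8.7,0.006,8.7],[-7.1,2.1,8.7,0.006,8.7],[-7.1,2.1,8.7,0.006,8.7]]}}

```text
time: 2.22
position: [0.4401, -0.0951, 0.1613]
tool_rot: [0.706, 0.708, 0.0, -0.0]
ft_force: [1.1, 0.4, 0.7]
grip_width: 0.0871
```

```bash
python3 go.py .439 -.096 .05 0; python3 - <<'E'
from h import *
for n in("scene","top"):
    p,d=robot.camera(n); np.savez(f"{n}1.npz",p=p,d=d)
    a=p[140:300,230:400] if n=='scene' else p[120:290,270:440]
    cv2.imwrite(f"pics/{n}1.png",cv2.resize(a[:,:,::-1],None,fx=3.4,fy=3.4))
E
```

```text
t 2.23 pos [ 0.4401 -0.0951  0.1613] psi 0.16 tilt z [ 1.e-04  2.e-04 -1.e+00] w 0.0871 F [1.08 0.4  0.75]
shift cm [-0.09 -0.11 11.13] spin 0.003
```

View pics/scene1.png

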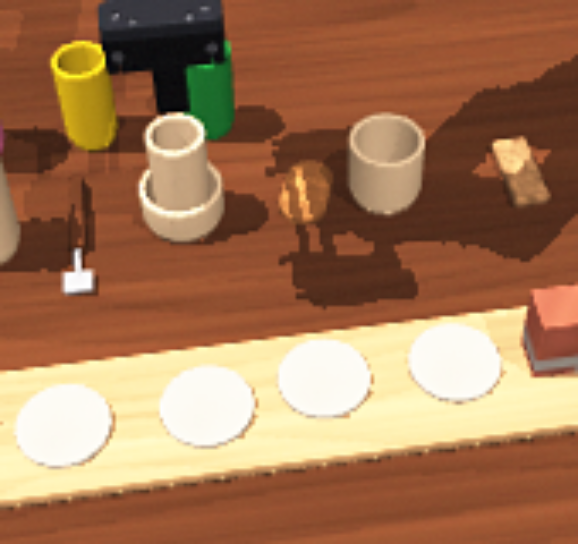

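View pics/top1.png

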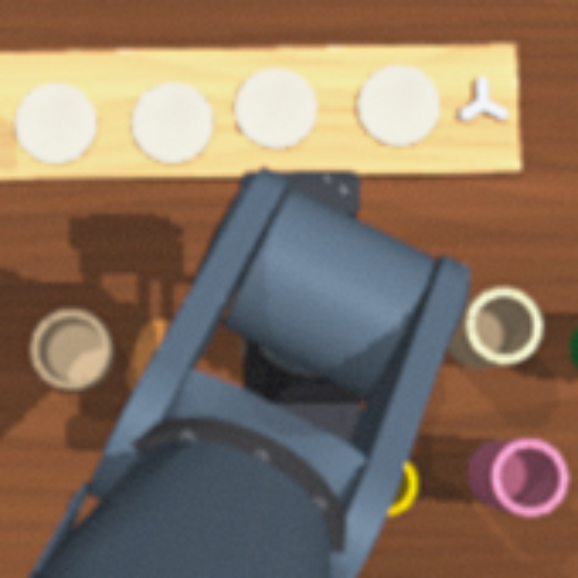

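```bash
python3 - <<'E'
from h import *
p=np.load('scene1.npz')['p'].copy()
for P in [(.44,-.095,.161),(.49,-.095,.161),(.39,-.095,.161),(.439,-.096,.092)]:
    u,v=proj('scene',P)[0]; print(P,u.round(1),v.round(1)); cv2.circle(p,(int(u),int(v)),2,(255,0,0),-1)
cv2.imwrite('pics/s1f.png',cv2.resize(p[60:260,180:420,::-1],None,fx=3,fy=3))
E
```

```text
(0.44, -0.095, 0.161) 279.2 158.1
(0.49, -0.095, 0.161) 280.4 172.2
(0.39, -0.095, 0.161) 278.1 145.1
(0.439, -0.096, 0.092) 281.4 178.4
```

View pics/s1f.png

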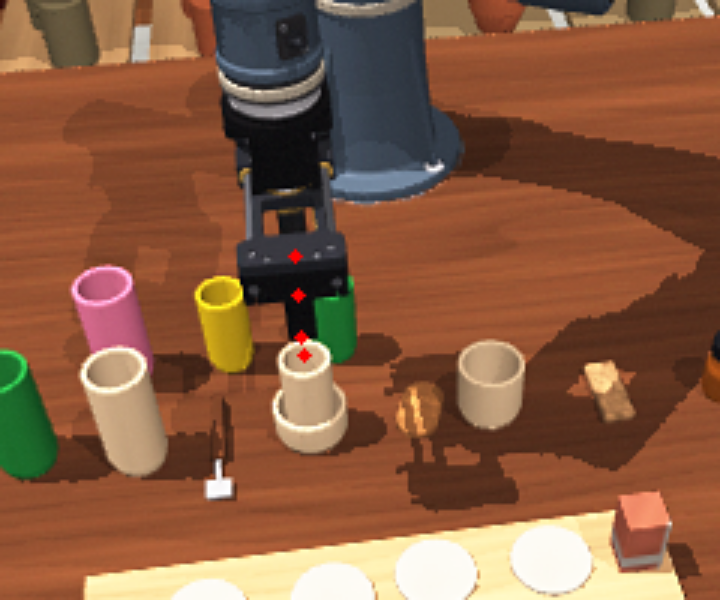

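>>> {"fn": "arm_command", "kwargs": {"targets": [[0,-0.1,4,0,8.7],[0,-0.1,8,0,8.7],[0,-0.1,11,0,8.7],[0,-0.1,11,0,8.7],[0,-0.1,11,0,8.7]]}}

```text
time: 2.95
position: [0.4401, -0.0965, 0.0519]
tool_rot: [0.707, 0.708, 0.0, 0.001]
ft_force: [0.7, -0.4, -0.3]
grip_width: 0.087
```

>>> {"fn": "arm_command", "kwargs": {"targets": [[0,0,0,0,4.2],[0,0,0,0,4.2],[0,0,0,0,4.2],[0,0,0,0,4.2],[0,0,0,0,4.2]], "newtons": 18}}

```text
time: 3.58
position: [0.439, -0.0962, 0.0505]
tool_rot: [0.707, 0.707, -0.0, -0.0]
ft_force: [0.2, -0.0, -0.1]
grip_width: 0.0464
```

```bash
python3 go.py .439 -.096 .16 0
```

```text
t 3.58 pos [ 0.439  -0.0962  0.0505] psi 0.05 tilt z [-0.  0. -1.] w 0.0464 F [ 0.18 -0.02 -0.1 ]
shift cm [  0.02  -0.   -10.95] spin 0.001
```

>>> {"fn": "arm_command", "kwargs": {"targets": [[0,0,0,0,2],[0,0,0,0,2],[0,0,-0.5,0,2],[0,0,-1.2,0,2],[0,0,-2,0,2]], "newtons": 20}}

```text
time: 4.2
position: [0.4389, -0.0961, 0.0711]
tool_rot: [0.707, 0.707, -0.0, -0.0]
ft_force: [0.6, 0.4, -2.0]
grip_width: 0.0444
```

```bash
python3 go.py .439 -.096 .16 0;  python3 - <<'E'
from h import *
p,d=robot.camera('scene'); cv2.imwrite('pics/s2.png',cv2.resize(p[120:260,200:400,::-1],None,fx=3,fy=3))
E
```

```text
t 4.2 pos [ 0.4389 -0.0961  0.0711] psi 0.06 tilt z [-2.e-04  1.e-04 -1.e+00] w 0.0444 F [ 0.63  0.43 -1.97]
shift cm [ 0.01  0.01 -8.89] spin 0.001
```

View pics/s2.png

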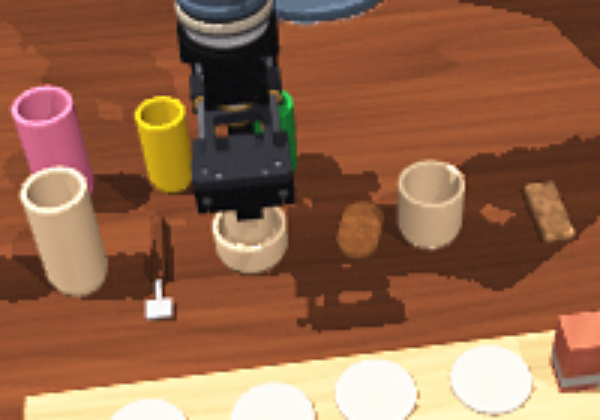

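>>> {"fn": "arm_command", "kwargs": {"targets": [[0,0,-1.5,0,2],[0,0,-4,0,2],[0,0,-6.5,0,2],[0,1.5,-8,0,2],[0,4,-8.5,0,2]]}}

```text
time: 4.88
position: [0.479, -0.0961, 0.157]
tool_rot: [0.707, 0.707, 0.0, 0.001]
ft_force: [0.4, -0.7, -1.9]
grip_width: 0.0443
```

>>> {"fn": "arm_command", "kwargs": {"targets": [[0,3.5,0,0,2],[0,7,0,0,2],[0,10.5,0,0,2],[0.2,13.5,0,0,2],[0.35,15,0,0,2]]}}

```text
time: 5.5
position: [0.6304, -0.0924, 0.1556]
tool_rot: [0.707, 0.708, 0.0, 0.0]
ft_force: [0.0, -0.4, -0.9]
grip_width: 0.0444
```

>>> {"fn": "arm_command", "kwargs": {"targets": [[0,0.4,0,0,2],[0,0.4,0,0,2]]}}

```text
time: 5.75
position: [0.6322, -0.0923, 0.1553]
tool_rot: [0.707, 0.707, -0.0, -0.001]
ft_force: [1.0, 0.0, -1.3]
grip_width: 0.044
```

```bash
python3 go.py .6335 -.0925 .0615 0; python3 - <<'E'
from h import *
p,d=robot.camera('scene'); cv2.imwrite('pics/s3.png',cv2.resize(p[100:300,180:420,::-1],None,fx=3,fy=3))
E
```

```text
t 5.75 pos [ 0.6322 -0.0923  0.1553] psi 0.06 tilt z [-1.4e-03  3.0e-04 -1.0e+00] w 0.044 F [ 1.05  0.04 -1.32]
shift cm [-0.02  0.14  9.38] spin 0.001
```

View pics/s3.png

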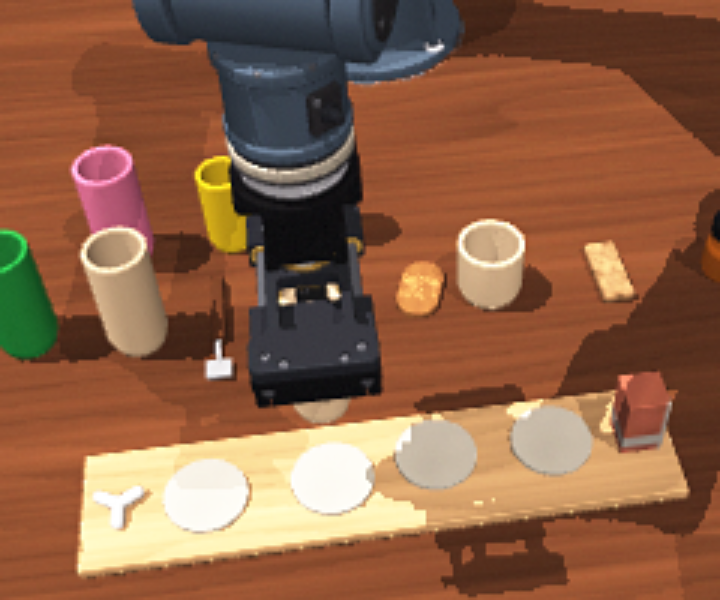

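>>> {"fn": "arm_command", "kwargs": {"targets": [[0,0.12,2.5,0,2],[0,0.12,5,0,2],[0,0.12,7.2,0,2],[0,0.12,8.5,0,2],[0,0.12,9.0,0,2]]}}

```text
time: 6.42
position: [0.6335, -0.0925, 0.065]
tool_rot: [0.707, 0.707, -0.0, -0.001]
ft_force: [-0.1, 0.0, -0.7]
grip_width: 0.044
```

>>> {"fn": "arm_command", "kwargs": {"targets": [[0,0,0,0,2],[0,0,0.1,0,2],[0,0,0.2,0,2],[0,0,0.2,0,2]]}}

```text
time: 6.92
position: [0.6344, -0.0925, 0.0639]
tool_rot: [0.707, 0.707, 0.0, 0.0]
ft_force: [0.6, 0.2, -1.5]
grip_width: 0.0446
```

```bash
python3 go.py .6335 -.0925 .0615 0
```

```text
t 6.92 pos [ 0.6344 -0.0925  0.0639] psi 0.06 tilt z [ 5.e-04 -2.e-04 -1.e+00] w 0.0446 F [ 0.62  0.23 -1.54]
shift cm [ 0.   -0.09  0.24] spin 0.001
```

>>> {"fn": "arm_command", "kwargs": {"targets": [[0,0,0.05,0,2],[0,0,0.1,0,2],[0,0,0.1,0,2]]}}

```text
time: 7.3
position: [0.6342, -0.0925, 0.0625]
tool_rot: [0.707, 0.707, -0.0, -0.0]
ft_force: [1.0, 0.2, -1.6]
grip_width: 0.0442
```

>>> {"fn": "arm_command", "kwargs": {"targets": [[0,0,0.05,0,2],[0,0,0.05,0,2]]}}

```text
time: 7.55
position: [0.6342, -0.0925, 0.062]
tool_rot: [0.707, 0.707, -0.0, -0.0]
ft_force: [0.2, 0.2, -0.4]
grip_width: 0.0443
```

>>> {"fn": "arm_command", "kwargs": {"targets": [[0,0,0.05,0,2],[0,0,0.05,0,2]]}}

```text
time: 7.8
position: [0.6343, -0.0925, 0.0616]
tool_rot: [0.707, 0.707, 0.0, 0.0]
ft_force: [0.6, 0.2, -2.3]
grip_width: 0.0442
```

>>> {"fn": "arm_command", "kwargs": {"targets": [[0,0,0.05,0,2],[0,0,0.05,0,2]]}}

```text
time: 8.05
position: [0.6343, -0.0925, 0.0615]
tool_rot: [0.707, 0.707, 0.0, 0.0]
ft_force: [-1.9, 0.1, 3.3]
grip_width: 0.044
```

>>> {"fn": "arm_command", "kwargs": {"targets": [[0,0,0.05,0,2],[0,0,0.05,0,2]]}}

```text
time: 8.3
position: [0.6344, -0.0926, 0.0614]
tool_rot: [0.707, 0.708, 0.0, 0.0]
ft_force: [-2.0, -0.2, 5.0]
grip_width: 0.0441
```

>>> {"fn": "arm_command", "kwargs": {"targets": [[0,0,-0.05,0,4.7],[0,0,-0.05,0,5.2],[0,0,-0.05,0,6.5],[0,0,-0.05,0,6.5]]}}

```text
time: 8.8
position: [0.6342, -0.0925, 0.0608]
tool_rot: [0.707, 0.707, -0.0, -0.0]
ft_force: [0.1, 0.5, 0.1]
grip_width: 0.0617
```

>>> {"fn": "arm_command", "kwargs": {"targets": [[0,0,-1,0,6.5],[0,0,-4,0,6.5],[0,0,-8,0,6.5],[0,0,-11,0,6.5],[0,0,-11,0,6.5]]}}

```text
time: 9.43
position: [0.6364, -0.0931, 0.1747]
tool_rot: [0.707, 0.707, 0.002, 0.003]
ft_force: [-0.3, -0.1, -0.5]
grip_width: 0.0651
```

```bash
python3 go.py .4355 .067 .17 0; python3 - <<'E'
from h import *
p,d=robot.camera('scene'); cv2.imwrite('pics/s4.png',cv2.resize(p[100:300,180:420,::-1],None,fx=3,fy=3))
E
```

```text
t 9.43 pos [ 0.6364 -0.0931  0.1747] psi 0.06 tilt z [ 0.0071 -0.0023 -1.    ] w 0.0651 F [-0.27 -0.09 -0.54]
shift cm [ 16.03 -20.07   0.29] spin 0.001
```

View pics/s4.png

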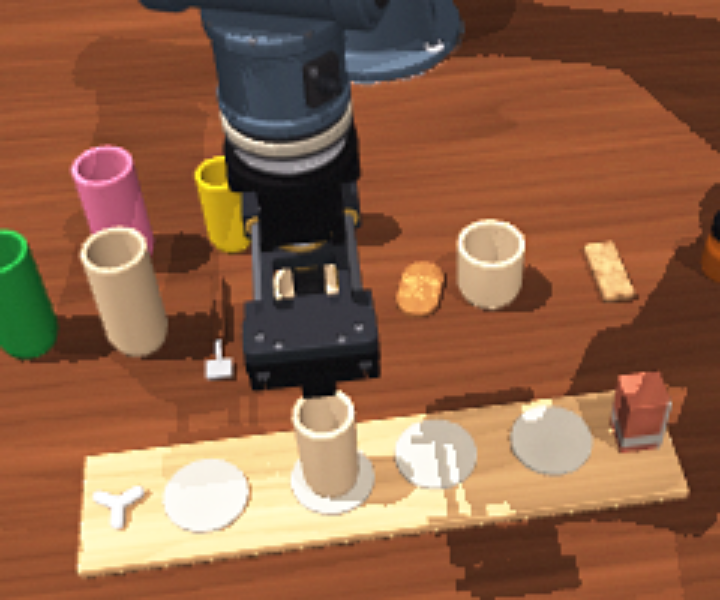

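>>> {"fn": "arm_command", "kwargs": {"targets": [[16,-20,0.2,0,8.7],[16,-20,0.2,0,8.7],[16,-20,0.2,0,8.7],[16,-20,0.2,0,8.7],[16,-20,0.2,0,8.7]]}}

```text
time: 10.1
position: [0.4273, 0.0697, 0.1675]
tool_rot: [0.706, 0.709, -0.003, -0.004]
ft_force: [0.8, -1.6, -0.0]
grip_width: 0.0868
```

>>> {"fn": "arm_command", "kwargs": {"targets": [[0,0,0,0,8.7],[0,0,0,0,8.7]]}}

```text
time: 10.35
position: [0.4359, 0.0666, 0.1689]
tool_rot: [0.707, 0.707, 0.0, 0.001]
ft_force: [0.2, -0.1, -0.9]
grip_width: 0.0868
```

```bash
python3 go.py .4355 .067 .022 0; python3 - <<'E'
from m import *
p,d=robot.camera('top'); np.savez('top2.npz',p=p,d=d); cv2.imwrite('pics/t2.png',cv2.resize(p[120:290,230:480,::-1],None,fx=3,fy=3))
E
```

```text
t 10.35 pos [0.4359 0.0666 0.1689] psi 0.01 tilt z [ 1.4e-03 -3.0e-04 -1.0e+00] w 0.0868 F [ 0.22 -0.06 -0.9 ]
shift cm [ 0.05 -0.06 14.69] spin 0.0
```

View pics/t2.png

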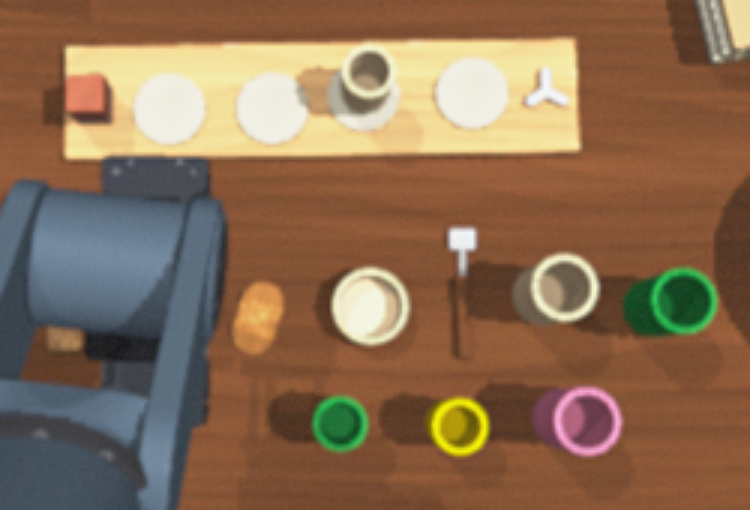

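```bash
cat >> m.py <<'E'
def rim(n,z,c,h,lim=.05):
    P=cloud(n,z['d']); hsv=cv2.cvtColor(z['p'],cv2.COLOR_RGB2HSV)
    pale=(hsv[...,1]<120)&(hsv[...,2]>70)
    mm=(np.hypot(P[...,0]-c[0],P[...,1]-c[1])<lim)&pale&(abs(P[...,2]-h+.001)<.007)
    v,u=np.nonzero(mm); W=plane(n,np.c_[u,v],h)[:,:2]*1000
    (cx,cy),r=cv2.minEnclosingCircle(W.astype(np.float32)); A=np.c_[W,np.ones(len(W))]; s=np.linalg.lstsq(A,(W**2).sum(1),rcond=None)[0]
    print(n,'n',len(W),'enc',round(cx,1),round(cy,1),round(r,1),'alg',(s[:2]/2).round(1),round(np.sqrt(s[2]+(s[:2]**2).sum()/4),1))
E
python3 - <<'E'
from m import *
z=np.load('top2.npz')
rim('top',z,(.633,-.092),.103); rim('top',z,(.439,-.096),.036); rim('top',z,(.45,-.25),.112)
E
```

```text
top n 113 enc 632.8 -92.0 23.0 alg [632.7 -92.2] 20.3
top n 146 enc 438.6 -96.0 32.8 alg [438.5 -96.3] 30.3
top n 147 enc 449.2 -251.0 27.4 alg [ 449.8 -250.8] 24.4
```

>>> {"fn": "arm_command", "kwargs": {"targets": [[0,-0.05,5,0,8.7],[0,-0.05,10,0,8.7],[0,-0.05,13,0,8.7],[0,-0.05,14.6,0,8.7],[0,-0.05,14.6,0,8.7]]}}

```text
time: 11.02
position: [0.4339, 0.0666, 0.0216]
tool_rot: [0.707, 0.707, -0.001, -0.001]
ft_force: [0.2, 0.8, -0.4]
grip_width: 0.0871
```

>>> {"fn": "arm_command", "kwargs": {"targets": [[0,0,0,0,4.5],[0,0,0,0,4.5],[0,0,0,0,4.5],[0,0,0,0,4.5],[0,0,0,0,4.5]]}}

```text
time: 11.65
position: [0.4345, 0.0672, 0.0237]
tool_rot: [0.707, 0.708, 0.001, 0.001]
ft_force: [0.7, 0.4, 6.6]
grip_width: 0.0602
```

```bash
python3 go.py .4355 .067 .17 0
```

```text
t 11.65 pos [0.4345 0.0672 0.0237] psi 0.07 tilt z [ 2.3e-03 -3.0e-04 -1.0e+00] w 0.0602 F [0.72 0.37 6.63]
shift cm [ -0.03   0.14 -14.63] spin 0.001
```

>>> {"fn": "arm_command", "kwargs": {"targets": [[0,0,0,0,4.5],[0,0,0,0,4.5]]}}

```text
time: 11.9
position: [0.4345, 0.0672, 0.0237]
tool_rot: [0.707, 0.708, 0.001, 0.001]
ft_force: [0.3, 0.2, 6.3]
grip_width: 0.0605
```

>>> {"fn": "arm_command", "kwargs": {"targets": [[0,0,-0.3,0,4.5],[0,0,-1,0,4.5],[0,0,-2.5,0,4.5],[0,0,-5,0,4.5],[0,0,-7.5,0,4.5]]}}

```text
time: 12.52
position: [0.4328, 0.0674, 0.0987]
tool_rot: [0.707, 0.707, -0.0, -0.001]
ft_force: [0.0, -0.6, -1.2]
grip_width: 0.0602
```

```bash
python3 go.py .6225 -.0095 .0407 0
```

```text
t 12.53 pos [0.4328 0.0674 0.0987] psi 0.06 tilt z [-1.6e-03  2.0e-04 -1.0e+00] w 0.0602 F [ 0.01 -0.56 -1.19]
shift cm [-7.71 18.97  5.77] spin 0.001
```

>>> {"fn": "arm_command", "kwargs": {"targets": [[-0.8,2,-2,0,4.5],[-2.4,6,-2,0,4.5],[-4,10,-2,0,4.5],[-5.6,14,-2,0,4.5],[-7,17.5,-2,0,4.5]]}}

```text
time: 13.15
position: [0.6093, -0.003, 0.118]
tool_rot: [0.707, 0.707, -0.0, -0.0]
ft_force: [0.3, -0.3, -1.0]
grip_width: 0.06
```

>>> {"fn": "arm_command", "kwargs": {"targets": [[-0.7,1.3,0,0,4.5],[-0.7,1.3,0,0,4.5],[-0.7,1.3,0,0,4.5]]}}

```text
time: 13.52
position: [0.6192, -0.0086, 0.1176]
tool_rot: [0.707, 0.708, -0.001, -0.002]
ft_force: [0.1, 0.4, -1.2]
grip_width: 0.0606
```

```bash
python3 go.py .6225 -.0095 .0407 0
```

```text
t 13.53 pos [ 0.6192 -0.0086  0.1176] psi 0.08 tilt z [-3.7e-03  9.0e-04 -1.0e+00] w 0.0606 F [ 0.12  0.41 -1.18]
shift cm [-0.1   0.36  7.68] spin 0.001
```

>>> {"fn": "arm_command", "kwargs": {"targets": [[-0.1,0.15,2,0,4.5],[-0.1,0.15,4,0,4.5],[-0.1,0.15,6,0,4.5],[-0.1,0.15,7,0,4.5],[-0.1,0.15,7.4,0,4.5]]}}

```text
time: 14.15
position: [0.6223, -0.0102, 0.0429]
tool_rot: [0.707, 0.708, -0.001, -0.001]
ft_force: [0.2, 1.5, -0.8]
grip_width: 0.0602
```

>>> {"fn": "arm_command", "kwargs": {"targets": [[0,0,0,0,4.5],[0,0,0,0,4.5]]}}

```text
time: 14.4
position: [0.6237, -0.0106, 0.0447]
tool_rot: [0.707, 0.707, 0.0, 0.001]
ft_force: [-0.8, 0.0, -1.8]
grip_width: 0.0605
```

```bash
python3 go.py .622 -.0095 .0407 0
```

```text
t 14.4 pos [ 0.6237 -0.0106  0.0447] psi 0.06 tilt z [ 1.4e-03 -3.0e-04 -1.0e+00] w 0.0605 F [-0.77  0.04 -1.85]
shift cm [ 0.11 -0.17  0.4 ] spin 0.001
```

>>> {"fn": "arm_command", "kwargs": {"targets": [[0.1,-0.15,0.05,0,4.5],[0.1,-0.15,0.15,0,4.5],[0.1,-0.15,0.25,0,4.5],[0.1,-0.15,0.25,0,4.5]]}}

```text
time: 14.9
position: [0.6216, -0.0095, 0.0415]
tool_rot: [0.707, 0.707, -0.0, -0.0]
ft_force: [-0.4, 0.5, -1.3]
grip_width: 0.0602
```

>>> {"fn": "arm_command", "kwargs": {"targets": [[0,0,0.05,0,4.5],[0,0,0.1,0,4.5],[0,0,0.1,0,4.5]]}}

```text
time: 15.28
position: [0.6217, -0.0095, 0.0408]
tool_rot: [0.707, 0.707, 0.0, 0.0]
ft_force: [-1.0, -0.2, 1.3]
grip_width: 0.0606
```

>>> {"fn": "arm_command", "kwargs": {"targets": [[0,0,0.05,0,4.5],[0,0,0.05,0,4.5]]}}

```text
time: 15.52
position: [0.6217, -0.0095, 0.0408]
tool_rot: [0.707, 0.707, 0.0, 0.0]
ft_force: [-2.6, -0.1, 5.5]
grip_width: 0.0601
```

Contact at the expected height; release.

>>> {"fn": "arm_command", "kwargs": {"targets": [[0,0,-0.05,0,6.3],[0,0,-0.05,0,6.8],[0,0,-0.05,0,7.8],[0,0,-0.05,0,7.8]]}}

```text
time: 16.02
position: [0.6217, -0.0095, 0.0403]
tool_rot: [0.707, 0.707, -0.0, -0.0]
ft_force: [0.5, 0.0, 0.7]
grip_width: 0.0763
```

>>> {"fn": "arm_command", "kwargs": {"targets": [[0,0,-1,0,7.8],[0,0,-4,0,7.8],[0,0,-9,0,8.7],[0,0,-14,0,8.7],[0,0,-14,0,8.7]]}}

```text
time: 16.65
position: [0.6251, -0.01, 0.1862]
tool_rot: [0.707, 0.708, 0.003, 0.005]
ft_force: [0.6, -0.8, -0.3]
grip_width: 0.0864
```

```bash
python3 go.py .4500 -.2508 .20 0; python3 - <<'E'
from h import *
p,d=robot.camera('scene'); cv2.imwrite('pics/s5.png',cv2.resize(p[100:300,180:420,::-1],None,fx=3,fy=3))
E
```

```text
t 16.65 pos [ 0.6251 -0.01    0.1862] psi 0.07 tilt z [ 0.0113 -0.0022 -0.9999] w 0.0864 F [ 0.55 -0.83 -0.28]
shift cm [-24.06 -17.52  -1.52] spin 0.001
```

View pics/s5.png

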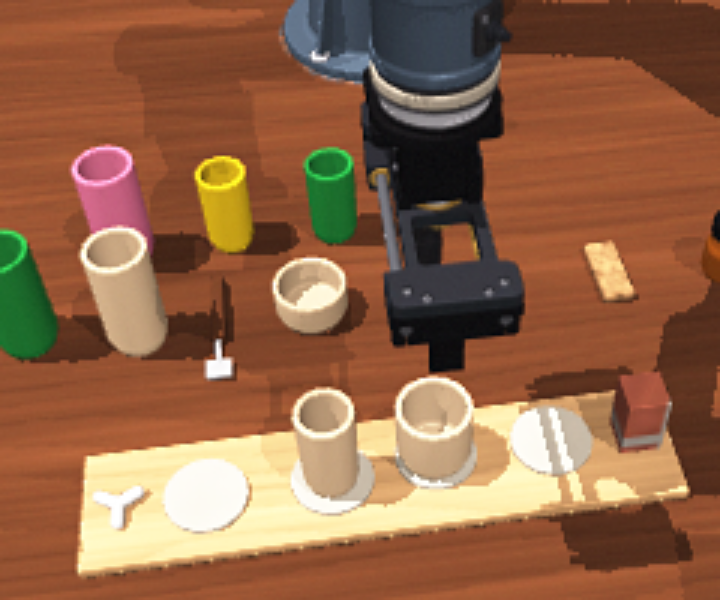

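>>> {"fn": "arm_command", "kwargs": {"targets": [[-12,-8.7,-0.7,0,8.7],[-12,-8.7,-0.7,0,8.7],[-12,-8.7,-0.7,0,8.7],[-12,-8.7,-0.7,0,8.7]]}}

```text
time: 17.2
position: [0.5329, -0.1305, 0.1864]
tool_rot: [0.708, 0.706, -0.001, -0.002]
ft_force: [-0.5, -0.4, 0.3]
grip_width: 0.0868
```

```bash
python3 go.py .4500 -.2508 .19 0
```

```text
t 17.2 pos [ 0.5329 -0.1305  0.1864] psi -0.13 tilt z [-0.003   0.0014 -1.    ] w 0.0868 F [-0.46 -0.39  0.31]
shift cm [-12.05  -8.27  -0.35] spin -0.002
```

>>> {"fn": "arm_command", "kwargs": {"targets": [[-12,-8.4,-0.5,0,8.7],[-12,-8.4,-0.5,0,8.7],[-12,-8.4,-0.5,0,8.7],[-12,-8.4,-0.5,0,8.7],[-12,-8.4,-0.5,0,8.7]]}}

```text
time: 17.82
position: [0.4514, -0.2484, 0.192]
tool_rot: [0.706, 0.708, 0.0, -0.001]
ft_force: [0.8, 0.2, -0.4]
grip_width: 0.0874
```

```bash
python3 go.py .4500 -.2508 .065 0
```

```text
t 17.82 pos [ 0.4514 -0.2484  0.192 ] psi 0.11 tilt z [-5.0e-04  1.3e-03 -1.0e+00] w 0.0874 F [ 0.78  0.24 -0.44]
shift cm [-0.25 -0.13 12.7 ] spin 0.002
```

>>> {"fn": "arm_command", "kwargs": {"targets": [[-0.1,-0.1,0,0,8.7],[-0.1,-0.1,3,0,8.7],[-0.1,-0.1,5,0,8.7],[-0.1,-0.1,5,0,8.7]]}}

```text
time: 18.32
position: [0.4494, -0.2491, 0.1413]
tool_rot: [0.706, 0.708, -0.0, -0.002]
ft_force: [-0.6, 0.1, 0.6]
grip_width: 0.0872
```

```bash
python3 go.py .4500 -.2508 .065 0; python3 - <<'E'
from h import *
p,d=robot.camera('scene'); cv2.imwrite('pics/s6.png',cv2.resize(p[100:300,140:380,::-1],None,fx=3,fy=3))
E
```

```text
t 18.32 pos [ 0.4494 -0.2491  0.1413] psi 0.14 tilt z [-0.0028  0.0026 -1.    ] w 0.0872 F [-0.58  0.08  0.58]
shift cm [-0.19  0.08  7.62] spin 0.002
```

View pics/s6.png

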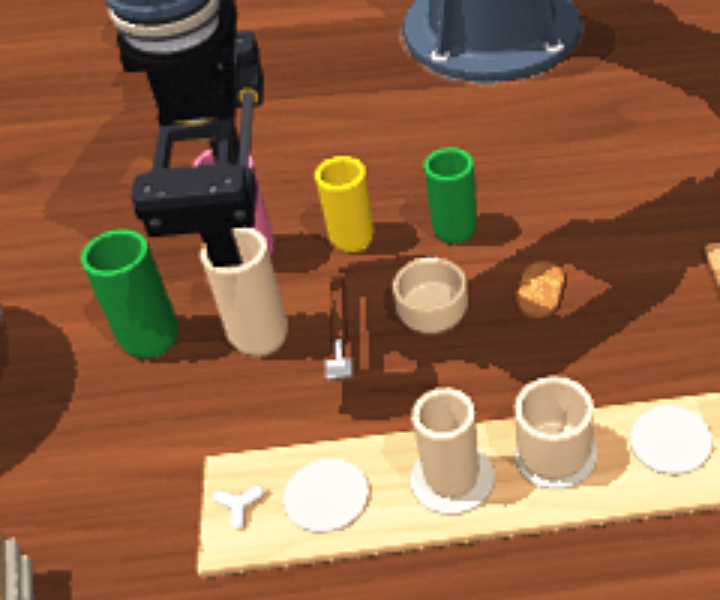

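>>> {"fn": "arm_command", "kwargs": {"targets": [[-0.1,0.05,2.5,0,8.7],[-0.1,0.05,5,0,8.7],[-0.1,0.05,7,0,8.7],[-0.1,0.05,7.6,0,8.7],[-0.1,0.05,7.6,0,8.7]]}}

```text
time: 19.0
position: [0.4509, -0.2518, 0.0671]
tool_rot: [0.707, 0.708, 0.0, 0.0]
ft_force: [0.7, -0.8, -0.1]
grip_width: 0.0869
```

>>> {"fn": "arm_command", "kwargs": {"targets": [[0,0,0,0,8.7],[0,0,0,0,4],[0,0,0,0,4],[0,0,0,0,4],[0,0,0,0,4]], "newtons": 25}}

```text
time: 19.62
position: [0.4504, -0.2517, 0.0666]
tool_rot: [0.707, 0.707, 0.0, 0.0]
ft_force: [1.7, -0.3, 1.3]
grip_width: 0.0552
```

>>> {"fn": "arm_command", "kwargs": {"targets": [[0,0,0,0,4],[0,0,0,0,4]]}}

```text
time: 19.88
position: [0.4506, -0.2518, 0.0666]
tool_rot: [0.707, 0.707, 0.0, 0.0]
ft_force: [0.6, 0.8, -0.3]
grip_width: 0.0531
```

```bash
python3 go.py .4500 -.2508 .065 0
```

```text
t 19.88 pos [ 0.4506 -0.2518  0.0666] psi 0.05 tilt z [ 3.e-04 -2.e-04 -1.e+00] w 0.0531 F [ 0.55  0.82 -0.31]
shift cm [ 0.1  -0.06  0.16] spin 0.001
```

>>> {"fn": "arm_command", "kwargs": {"targets": [[0,0,-0.3,0,4],[0,0,-1,0,4],[0,0,-2.5,0,4],[0,0,-5,0,4],[0,0,-7.5,0,4]]}}

```text
time: 20.5
position: [0.4503, -0.2516, 0.143]
tool_rot: [0.707, 0.707, -0.0, 0.0]
ft_force: [0.5, -0.3, -2.8]
grip_width: 0.0534
```

>>> {"fn": "arm_command", "kwargs": {"targets": [[0.6,2,-1,0,4],[1.8,6,-1,0,4],[3.2,10,-1,0,4],[4.4,14,-1,0,4],[5.5,17.2,-1,0,4]]}}

```text
time: 21.12
position: [0.6237, -0.1958, 0.1526]
tool_rot: [0.707, 0.708, 0.0, 0.0]
ft_force: [0.3, -0.6, -2.2]
grip_width: 0.0532
```

>>> {"fn": "arm_command", "kwargs": {"targets": [[0.4,1.2,0,0,4],[0.4,1.2,0,0,4],[0.4,1.2,0,0,4],[0.4,1.2,0,0,4]]}}

```text
time: 21.62
position: [0.6331, -0.193, 0.1516]
tool_rot: [0.707, 0.707, -0.0, -0.001]
ft_force: [-0.2, -0.4, -2.4]
grip_width: 0.0533
```

```bash
python3 go.py .6352 -.1923 .0836 0; python3 - <<'E'
from h import *
p,d=robot.camera('scene'); cv2.imwrite('pics/s7.png',cv2.resize(p[100:300,140:380,::-1],None,fx=3,fy=3))
E
```

```text
t 21.62 pos [ 0.6331 -0.193   0.1516] psi -0.01 tilt z [-1.1e-03  3.0e-04 -1.0e+00] w 0.0533 F [-0.21 -0.45 -2.43]
shift cm [0.07 0.22 6.8 ] spin -0.0
```

View pics/s7.png

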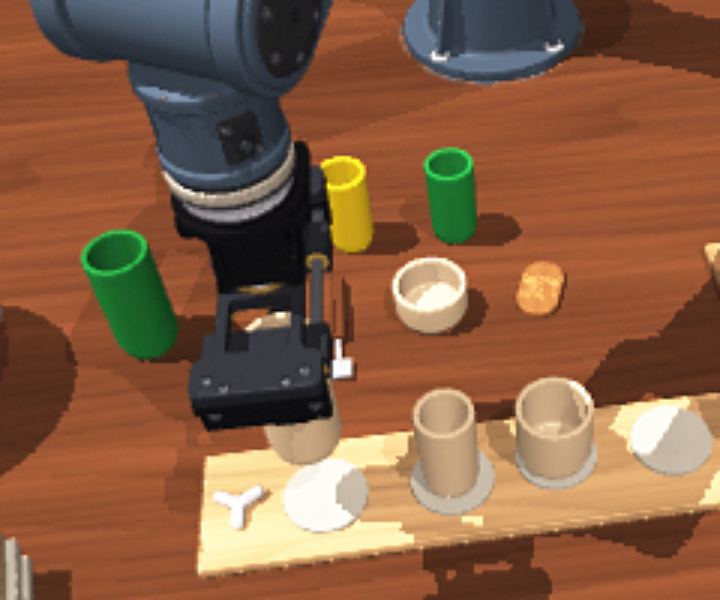

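>>> {"fn": "arm_command", "kwargs": {"targets": [[0.05,0.12,1.5,0,4],[0.05,0.12,3.5,0,4],[0.05,0.12,5.2,0,4],[0.05,0.12,6.2,0,4],[0.05,0.12,6.4,0,4]]}}

```text
time: 22.3
position: [0.635, -0.1918, 0.0863]
tool_rot: [0.707, 0.707, -0.0, -0.001]
ft_force: [-0.1, 0.0, -3.0]
grip_width: 0.0534
```

>>> {"fn": "arm_command", "kwargs": {"targets": [[0,0,0,0,4],[0,0,0,0,4],[0,0,0,0,4]]}}

```text
time: 22.68
position: [0.6359, -0.1921, 0.0882]
tool_rot: [0.707, 0.707, 0.0, 0.001]
ft_force: [0.3, 0.9, -2.2]
grip_width: 0.0528
```

```bash
python3 go.py .6352 -.1923 .0836 0
```

```text
t 22.68 pos [ 0.6359 -0.1921  0.0882] psi 0.06 tilt z [ 1.1e-03 -6.0e-04 -1.0e+00] w 0.0528 F [ 0.28  0.87 -2.17]
shift cm [-0.02 -0.07  0.46] spin 0.001
```

>>> {"fn": "arm_command", "kwargs": {"targets": [[0,-0.05,0.1,0,4],[0,-0.05,0.2,0,4],[0,-0.05,0.3,0,4],[0,-0.05,0.35,0,4],[0,-0.05,0.35,0,4]]}}

```text
time: 23.3
position: [0.635, -0.192, 0.0839]
tool_rot: [0.707, 0.707, -0.0, -0.0]
ft_force: [-0.1, 1.0, -3.1]
grip_width: 0.0533
```

>>> {"fn": "arm_command", "kwargs": {"targets": [[0,0,0.05,0,4],[0,0,0.05,0,4]]}}

```text
time: 23.55
position: [0.6351, -0.192, 0.0837]
tool_rot: [0.707, 0.707, 0.0, 0.0]
ft_force: [-0.3, 0.0, -2.6]
grip_width: 0.0537
```

>>> {"fn": "arm_command", "kwargs": {"targets": [[0,0,0.05,0,4],[0,0,0.05,0,4]]}}

```text
time: 23.8
position: [0.6351, -0.192, 0.0836]
tool_rot: [0.707, 0.707, 0.0, 0.0]
ft_force: [-0.4, 0.3, 2.1]
grip_width: 0.0533
```

>>> {"fn": "arm_command", "kwargs": {"targets": [[0,0,0.05,0,4],[0,0,0.05,0,4]]}}

```text
time: 24.05
position: [0.6352, -0.1921, 0.0836]
tool_rot: [0.707, 0.708, 0.0, 0.0]
ft_force: [-1.9, 0.9, 5.1]
grip_width: 0.0529
```

>>> {"fn": "arm_command", "kwargs": {"targets": [[0,0,-0.05,0,5.6],[0,0,-0.05,0,6.2],[0,0,-0.05,0,7.2],[0,0,-0.05,0,7.2],[0,0,-0.05,0,7.2]]}}

```text
time: 24.68
position: [0.635, -0.192, 0.0829]
tool_rot: [0.707, 0.707, -0.0, -0.0]
ft_force: [-0.5, 0.1, -0.5]
grip_width: 0.0714
```

>>> {"fn": "arm_command", "kwargs": {"targets": [[0,0,-1,0,7.2],[0,0,-4,0,7.2],[0,0,-8,0,7.2],[0,0,-11,0,7.2],[0,0,-11,0,8.7]]}}

```text
time: 25.3
position: [0.6371, -0.1929, 0.1969]
tool_rot: [0.707, 0.707, 0.001, 0.004]
ft_force: [-0.2, -0.6, 0.4]
grip_width: 0.0762
```

```bash
python3 go.py .4388 -.096 .19 90; python3 - <<'E'
from h import *
p,d=robot.camera('scene'); cv2.imwrite('pics/s8.png',cv2.resize(p[100:300,140:380,::-1],None,fx=3,fy=3))
E
```

```text
t 25.3 pos [ 0.6371 -0.1929  0.1969] psi 0.06 tilt z [ 0.007  -0.0034 -1.    ] w 0.0762 F [-0.18 -0.55  0.36]
shift cm [  9.71 -19.82   0.52] spin -1.57
```

View pics/s8.png

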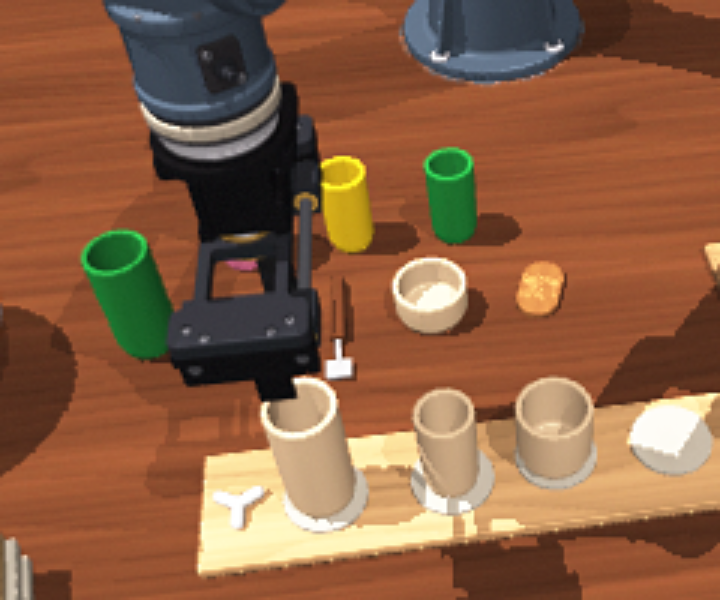

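>>> {"fn": "arm_command", "kwargs": {"targets": [[9.7,-19.6,0.2,-0.85,8.7],[9.7,-19.6,0.2,-0.85,8.7],[9.7,-19.6,0.2,-0.85,8.7],[9.7,-19.6,0.2,-0.85,8.7],[9.7,-19.6,0.2,-0.85,8.7]]}}

```text
time: 25.98
position: [0.4345, -0.0927, 0.1897]
tool_rot: [0.35, 0.937, 0.0, -0.003]
ft_force: [0.4, -0.1, 0.5]
grip_width: 0.0865
```

>>> {"fn": "arm_command", "kwargs": {"targets": [[0,0,0,-0.72,8.7],[0,0,0,-0.72,8.7],[0,0,0,-0.72,8.7],[0,0,0,-0.72,8.7],[0,0,0,-0.72,8.7]]}}

```text
time: 26.6
position: [0.438, -0.0947, 0.19]
tool_rot: [0.001, 1.0, 0.001, -0.001]
ft_force: [-0.2, -0.4, -0.5]
grip_width: 0.087
```

>>> {"fn": "arm_command", "kwargs": {"targets": [[0,0,0,0,8.7]]}}

```text
time: 26.72
position: [0.4384, -0.0949, 0.1904]
tool_rot: [0.001, 1.0, 0.0, -0.001]
ft_force: [0.0, -0.1, 0.4]
grip_width: 0.0871
```

```bash
python3 go.py .4388 -.096 .10 90;python3 - <<'E'
from m import *
p,d=robot.camera('top'); np.savez('top3.npz',p=p,d=d); cv2.imwrite('pics/t3.png',cv2.resize(p[120:290,230:480,::-1],None,fx=3,fy=3))
z=dict(p=p,d=d); rim('top',z,(.635,-.192),.129); rim('top',z,(.633,-.092),.103); rim('top',z,(.622,-.0095),.077)
E
```

```text
t 26.73 pos [ 0.4384 -0.0949  0.1904] psi 89.88 tilt z [-1.5e-03  8.0e-04 -1.0e+00] w 0.0871 F [ 0.01 -0.07  0.38]
shift cm [-0.05 -0.11  9.04] spin -0.002
top n 141 enc 633.3 -191.5 27.3 alg [ 633.1 -191.5] 24.3
top n 112 enc 632.7 -92.5 23.1 alg [632.8 -92.3] 20.2
top n 142 enc 619.7 -9.5 29.9 alg [619.5  -9.6] 27.3
```

View pics/t3.png

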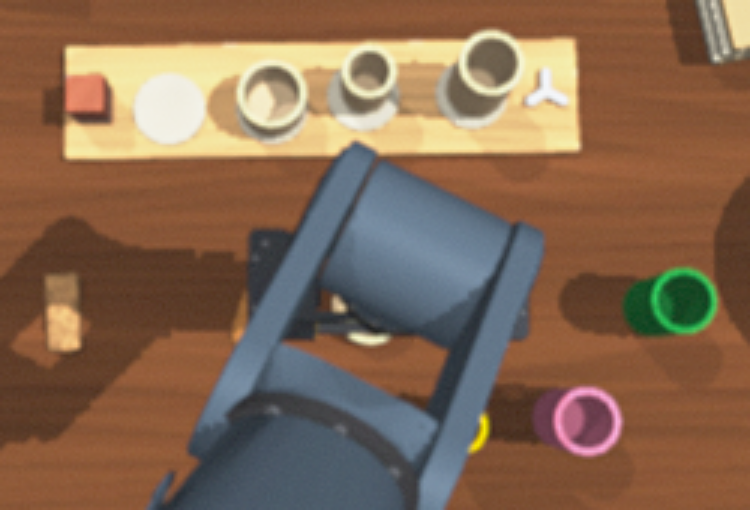

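>>> {"fn": "arm_command", "kwargs": {"targets": [[-0.05,-0.1,5,0,8.7],[-0.05,-0.1,10,0,8.7],[-0.05,-0.1,13,0,8.7],[-0.05,-0.1,13,0,8.7],[-0.05,-0.1,13,0,8.7]]}}

```text
time: 27.4
position: [0.44, -0.0964, 0.0617]
tool_rot: [0.0, 1.0, -0.0, 0.0]
ft_force: [0.4, -0.4, 0.3]
grip_width: 0.087
```

```bash
python3 go.py .4388 -.096 .011 90; python3 - <<'E'
from h import *
p,d=robot.camera('scene'); cv2.imwrite('pics/s9.png',cv2.resize(p[120:260,200:400,::-1],None,fx=3.5,fy=3.5))
E
```

```text
t 27.4 pos [ 0.44   -0.0964  0.0617] psi 89.98 tilt z [ 1.e-03 -5.e-04 -1.e+00] w 0.087 F [ 0.41 -0.37  0.26]
shift cm [0.12 0.05 5.07] spin -0.0
```

View pics/s9.png

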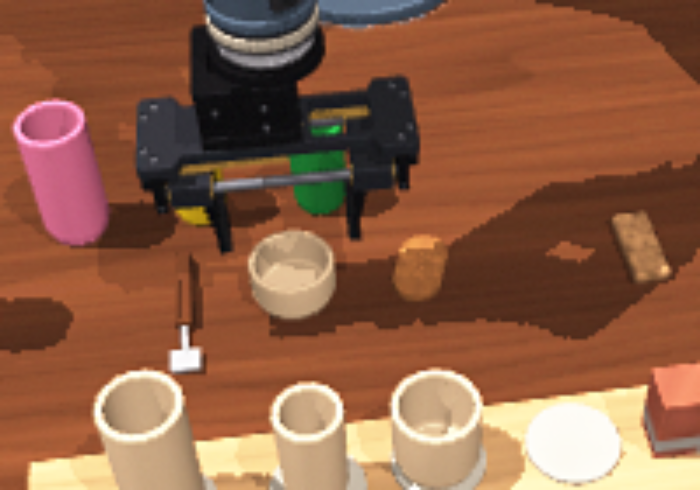

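>>> {"fn": "arm_command", "kwargs": {"targets": [[0.1,0,2,0,8.7],[0.1,0,3.5,0,8.7],[0.1,0,4.5,0,8.7],[0.1,0,4.8,0,8.7],[0.1,0,4.8,0,8.7]]}}

```text
time: 28.08
position: [0.4387, -0.0963, 0.0134]
tool_rot: [-0.0, 1.0, -0.0, 0.0]
ft_force: [-0.0, -0.1, 0.2]
grip_width: 0.087
```

>>> {"fn": "arm_command", "kwargs": {"targets": [[0,0,0,0,8.7],[0,0,0,0,5],[0,0,0,0,5],[0,0,0,0,5],[0,0,0,0,5]], "newtons": 20}}

```text
time: 28.7
position: [0.4386, -0.0963, 0.0132]
tool_rot: [-0.0, 1.0, -0.0, 0.0]
ft_force: [-0.5, 0.2, 1.7]
grip_width: 0.0667
```

```bash
python3 go.py .4388 -.096 .011 90
```

```text
t 28.7 pos [ 0.4386 -0.0963  0.0132] psi 90.01 tilt z [ 5.e-04 -3.e-04 -1.e+00] w 0.0667 F [-0.49  0.17  1.74]
shift cm [-0.02  0.03  0.22] spin 0.0
```

>>> {"fn": "arm_command", "kwargs": {"targets": [[0,0,0,0,5],[0,0,-0.4,0,5],[0,0,-1.2,0,5],[0,0,-2.5,0,5],[0,0,-4.5,0,5]]}}

```text
time: 29.32
position: [0.4381, -0.096, 0.0588]
tool_rot: [-0.0, 1.0, 0.0, -0.0]
ft_force: [0.2, -0.5, -0.9]
grip_width: 0.0666
```

>>> {"fn": "arm_command", "kwargs": {"targets": [[0,0,-2,0.05,5],[0,0,-4,0.15,5],[0,0,-5,0.3,5],[0,0,-5,0.45,5],[0,0,-5,0.55,5]]}}

```text
time: 29.95
position: [0.4384, -0.0961, 0.1092]
tool_rot: [0.273, 0.962, -0.0, 0.001]
ft_force: [-0.3, -0.1, -0.3]
grip_width: 0.0665
```

```bash
python3 go.py .621 .0843 .11 0; python3 - <<'E'
from h import *
p,d=robot.camera('scene'); cv2.imwrite('pics/s10.png',cv2.resize(p[100:300,180:420,::-1],None,fx=3,fy=3))
E
```

```text
t 29.95 pos [ 0.4384 -0.0961  0.1092] psi 58.3 tilt z [ 1.e-03 -5.e-04 -1.e+00] w 0.0665 F [-0.31 -0.08 -0.26]
shift cm [-6.06 24.94 -0.07] spin 1.017
```

View pics/s10.png

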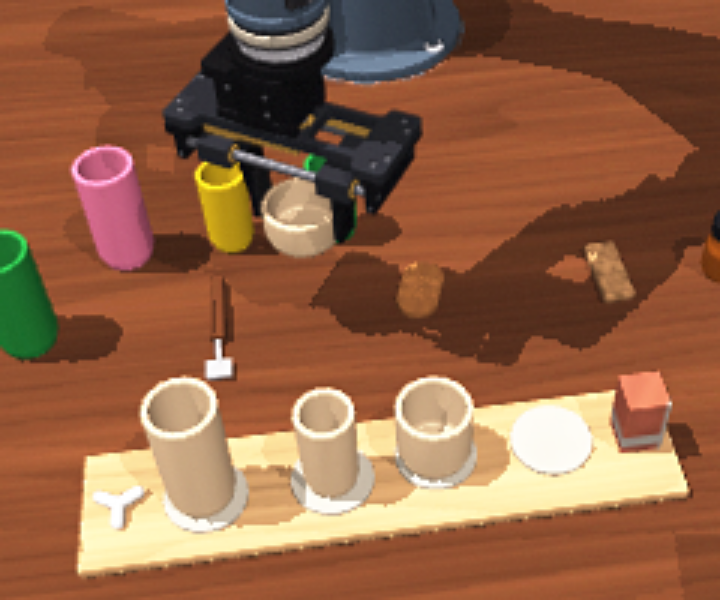

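>>> {"fn": "arm_command", "kwargs": {"targets": [[-0.4,1.5,-1.5,0.1,5],[-1.1,4.5,-2,0.25,5],[-1.8,7.5,-2,0.4,5],[-2.5,10.5,-2,0.5,5],[-3,12.5,-2,0.52,5]]}}

```text
time: 30.62
position: [0.53, -0.0042, 0.1288]
tool_rot: [0.509, 0.861, 0.0, 0.0]
ft_force: [-0.4, -1.0, -1.7]
grip_width: 0.0664
```

```bash
python3 go.py .621 .0843 .11 0
```

```text
t 30.62 pos [ 0.53   -0.0042  0.1288] psi 28.78 tilt z [ 7.e-04 -1.e-04 -1.e+00] w 0.0664 F [-0.43 -0.96 -1.74]
shift cm [ 3.38 12.24  1.88] spin 0.502
```

>>> {"fn": "arm_command", "kwargs": {"targets": [[0.6,2,0,0.1,5],[1.4,5,0,0.25,5],[2.2,8,0,0.4,5],[2.9,10.5,0,0.5,5],[3.3,12,0,0.5,5]]}}

```text
time: 31.25
position: [0.6191, 0.0822, 0.1285]
tool_rot: [0.706, 0.709, 0.0, 0.0]
ft_force: [-0.6, -0.2, -1.3]
grip_width: 0.0665
```

>>> {"fn": "arm_command", "kwargs": {"targets": [[0,0,0,0,5],[0,0,0,0,5],[0,0,0,0,5]]}}

```text
time: 31.62
position: [0.6179, 0.0806, 0.128]
tool_rot: [0.707, 0.707, -0.0, -0.0]
ft_force: [-0.2, -0.5, -0.7]
grip_width: 0.067
```

```bash
python3 go.py .6215 .0843 .0302 0; python3 - <<'E'
from h import *
p,d=robot.camera('scene'); cv2.imwrite('pics/s11.png',cv2.resize(p[100:300,220:460,::-1],None,fx=3,fy=3))
E
```

```text
t 31.62 pos [0.6179 0.0806 0.128 ] psi 0.04 tilt z [-1.1e-03 -1.0e-04 -1.0e+00] w 0.067 F [-0.23 -0.49 -0.71]
shift cm [0.37 0.37 9.78] spin 0.001
```

View pics/s11.png

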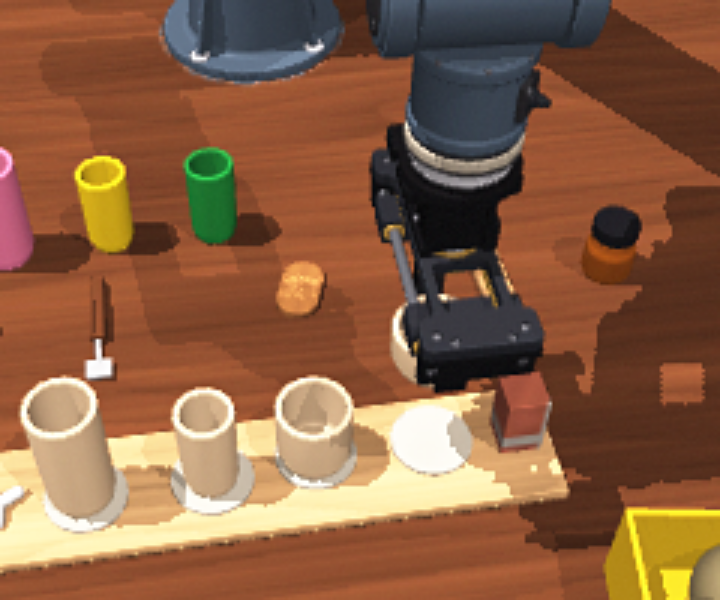

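```bash
python3 - <<'E'
from h import *
for P in [(.655,.081,.128),(.618,.081,.151),(.618,.048,.151),(.618,.048,.13),(.621,.0843,.017)]:
    print(P,((proj('scene',P)[0]-[220,100])*3).round(0))
E
```

```text
(0.655, 0.081, 0.128) [447. 384.]
(0.618, 0.081, 0.151) [439. 324.]
(0.618, 0.048, 0.151) [393. 329.]
(0.618, 0.048, 0.13) [392. 348.]
(0.621, 0.0843, 0.017) [430. 436.]
```

Consistent: dish is centred on the tool (left edge expected at 393, seen at 392). Lower it.

>>> {"fn": "arm_command", "kwargs": {"targets": [[0.35,0.3,2,0,5],[0.35,0.3,4.5,0,5],[0.35,0.3,7,0,5],[0.35,0.3,8.6,0,5],[0.35,0.3,9.1,0,5]]}}

```text
time: 32.3
position: [0.6207, 0.0848, 0.0352]
tool_rot: [0.707, 0.707, -0.001, -0.001]
ft_force: [0.5, -0.0, -1.5]
grip_width: 0.0664
```

>>> {"fn": "arm_command", "kwargs": {"targets": [[0,0,0,0,5],[0,0,0,0,5],[0,0,0,0,5]]}}

```text
time: 32.67
position: [0.6224, 0.0848, 0.038]
tool_rot: [0.707, 0.707, 0.001, 0.001]
ft_force: [0.0, -0.1, -0.9]
grip_width: 0.0665
```

```bash
python3 go.py .6215 .0843 .0302 0
```

```text
t 32.67 pos [0.6224 0.0848 0.038 ] psi 0.06 tilt z [ 1.8e-03 -1.0e-04 -1.0e+00] w 0.0665 F [ 0.01 -0.14 -0.86]
shift cm [-0.05 -0.09  0.78] spin 0.001
```

>>> {"fn": "arm_command", "kwargs": {"targets": [[-0.05,-0.05,0.2,0,5],[-0.05,-0.05,0.4,0,5],[-0.05,-0.05,0.6,0,5],[-0.05,-0.05,0.6,0,5]]}}

```text
time: 33.17
position: [0.621, 0.0843, 0.0307]
tool_rot: [0.707, 0.707, -0.0, -0.0]
ft_force: [0.0, 0.2, -1.6]
grip_width: 0.0666
```

>>> {"fn": "arm_command", "kwargs": {"targets": [[0,0,0.05,0,5],[0,0,0.1,0,5],[0,0,0.1,0,5]]}}

```text
time: 33.55
position: [0.6213, 0.0843, 0.0302]
tool_rot: [0.707, 0.707, 0.0, 0.0]
ft_force: [0.6, 0.3, 0.1]
grip_width: 0.0667
```

>>> {"fn": "arm_command", "kwargs": {"targets": [[0,0,0.05,0,5],[0,0,0.05,0,5]]}}

```text
time: 33.8
position: [0.6213, 0.0843, 0.0302]
tool_rot: [0.707, 0.707, 0.0, 0.0]
ft_force: [-0.4, -0.1, 4.9]
grip_width: 0.0665
```

>>> {"fn": "arm_command", "kwargs": {"targets": [[0,0,0.05,0,5],[0,0,0.05,0,5]]}}

```text
time: 34.05
position: [0.6213, 0.0843, 0.0302]
tool_rot: [0.707, 0.707, 0.0, 0.0]
ft_force: [-1.5, -0.1, 8.2]
grip_width: 0.0662
```

>>> {"fn": "arm_command", "kwargs": {"targets": [[0,0,-0.1,0,7],[0,0,-0.1,0,7.5],[0,0,-0.1,0,8.4],[0,0,-0.1,0,8.4]]}}

```text
time: 34.55
position: [0.6212, 0.0843, 0.0298]
tool_rot: [0.707, 0.707, -0.0, -0.0]
ft_force: [-0.6, 0.4, -0.3]
grip_width: 0.0825
```

>>> {"fn": "arm_command", "kwargs": {"targets": [[0,0,-1,0,8.4],[0,0,-4,0,8.4],[0,0,-9,0,8.4],[0,0,-14,0,8.4],[0,0,-16,0,8.4]]}}

```text
time: 35.17
position: [0.6232, 0.0843, 0.1946]
tool_rot: [0.707, 0.707, 0.002, 0.003]
ft_force: [-0.0, -0.0, 0.6]
grip_width: 0.0836
```

>>> {"fn": "arm_command", "kwargs": {"targets": [[5,-6,-1,0,8.4],[10,-12,-1,0,8.4],[15,-18,-1,0,8.4],[15,-18,-1,0,8.4],[15,-18,-1,0,8.4]]}}

```text
time: 35.8
position: [0.4376, 0.2357, 0.2007]
tool_rot: [0.705, 0.709, -0.001, -0.001]
ft_force: [0.4, 0.4, -0.4]
grip_width: 0.0841
```

>>> {"fn": "arm_command", "kwargs": {"targets": [[0,0,0,0,8.4],[0,0,0,0,8.4]]}}

```text
time: 36.05
position: [0.4426, 0.2335, 0.2003]
tool_rot: [0.707, 0.707, 0.001, 0.0]
ft_force: [0.2, 1.5, 0.1]
grip_width: 0.0839
```

```bash
python3 - <<'E'
from m import *
for n in('top','scene'):
    p,d=robot.camera(n); z=dict(p=p,d=d)
    a=p[120:290,230:480] if n=='top' else p[130:310,180:430]
    cv2.imwrite(f'pics/{n}9.png',cv2.resize(a[:,:,::-1],None,fx=3,fy=3))
    if n=='top':
        for c,h in [((.620,.085),.053),((.621,-.0095),.077),((.633,-.092),.103),((.635,-.192),.129)]: rim('top',z,c,h)
o=robot.get_obs(); print(o['time'],o['position'],o['joint_velocities'].round(3))
E
```

```text
top n 147 enc 619.6 83.4 33.4 alg [619.3  84. ] 30.3
top n 142 enc 619.7 -9.5 29.9 alg [619.5  -9.5] 27.3
top n 112 enc 632.8 -92.0 23.0 alg [632.7 -92.2] 20.3
top n 143 enc 633.3 -191.5 27.3 alg [ 633.1 -191.5] 24.4
36.15 [0.44226178 0.23340219 0.20003813] [0.001 0.001 0.005 0.002 0.    0.   ]
```

View pics/top9.png

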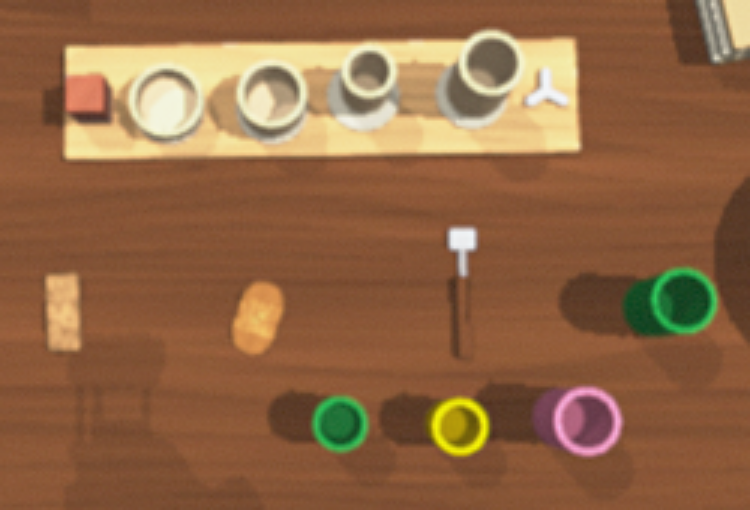

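View pics/scene9.png

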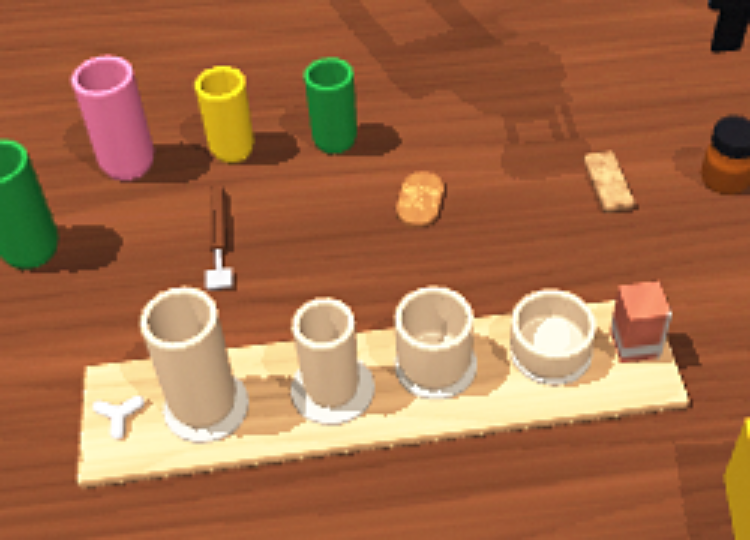

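All four pots stand upright, centred within about 1.5 mm of their discs. The look-alikes have not moved and the arm is clear of everything.

```bash
python3 - <<'E'
from rig import robot
print(robot.hand_in())
E
```

```text
the job is handed in; nothing more can be done
None
```

The four pots stand in height order on the discs, starting at the square post, which is at the robot's left (+y) end: dish on disc 1, cup on disc 2, tumbler on disc 3 and vase on disc 4. I handed the job in at about 36 s. The tumbler came out of the dish with the dish staying on the table.

- **Last checks:** in the final pictures all four are upright, and the top camera puts each rim centre within about 1.5 mm of its disc centre. The look-alikes are where they started, and the gripper was open and clear of everything.
- **Setting down:** each pot touched at the expected height with no drop, pressing at most about 8 N.
- **Disagreements:** the two cameras differed by up to about 2 mm on the disc positions, so I aimed between them. By the top camera the dish, cup and vase sit about 1 to 1.5 mm towards the robot, within that difference.
- **Cup grasp:** the cup showed a steady push of about 6.5 N on the table while being gripped. It was gone once the cup was lifted.

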